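Make up the pink and the white order's finishing kits

TASK

Make up the finishing kits for two orders of pointe shoes. The pink order only has its binding to be sewn: in the pink tray stand the pink thread upright in the small pocket and lay the cake of beeswax flat in the large one. The white order's thread is ready waxed but its soles are to be rubbed down too: in the white tray put the white thread upright in the small pocket, the abrasive block flat in the large one, and the burnisher, snapped straight up out of its spring clips, lengthwise on the tray's two tool rests; leave the tin of tacks and the rolled tape where they are.

Things in the scene. Friction and masses are not known exactly. Their poses are not given: they have to be found in the camera images.
- pink_tray: kit tray with dull pink top plate, fixed, 206 (x) x 134 (y) mm; origin under its centre, x roughly away from robot, top z=13. Pocket floors z=8 (5 deep): small (spool) 52x52 at x=-48, y=-28; large (wax/block) 62x62 at x=+48, y=-28. Two tool rests at x=-64 and x=+64, y=32: seats z=30, 44 wide in y between end stops up to z=42; tool lies along x. Trays differ only in colour, may trade places.
- white_tray: kit tray with white top plate, fixed, 206 (x) x 134 (y) mm; origin under its centre, x roughly away from robot, top z=13. Pocket floors z=8 (5 deep): small (spool) 52x52 at x=-48, y=-28; large (wax/block) 62x62 at x=+48, y=-28. Two tool rests at x=-64 and x=+64, y=32: seats z=30, 44 wide in y between end stops up to z=42; tool lies along x. Trays differ only in colour, may trade places.
- clip_rail: fixed oak rail 176 (x) x 44 (y) mm, 10 thick, with two sprung steel C-clips, mouths up, at x=+62 and x=-72 (14 long, up to 58 high) holding the burnisher along x, its middle line 40 above the table; from x=-55 to x=+45 fingers can reach down on both sides. A straight upward pull of about 8 to 14 N frees it within 20 mm. Origin under the rail's centre, x roughly away from robot.
- burnisher_mid (a point): burnisher, 214 mm long, 0.2 to 0.3 kg: bright steel tube (20 across, x=+12 to +107) on a tape-bound handle (about 26 across, x=-107 to +26), at first in the clips. This point is at mid length on its middle line; x along it to the steel end. Balances near x=-6.
- pink_spool: wooden spool wound with salmon-pink thread, standing, 33 across, 40 high; origin at the centre of its underside, z up.
- white_spool: wooden spool wound with white thread, standing, 33 across, 40 high; origin at the centre of its underside, z up.
- wax_cake: plain round cake of amber beeswax, 45 across, 14 high, lying flat; origin at the centre of its underside, z up.
- abrasive_block: grey-brown rubber abrasive block with a wavy top, 28 (x) x 44 (y) mm, 17 high, lying flat at any yaw; origin at the centre of its underside, z up.
- tack_tin: open round grey tin full of tacks, 64 across, 20 high, standing among the stock; to be left alone. Origin at the centre of its underside.
- rolled_tape: rolled yellow measuring tape with black winding lines on top, 53 across, 16 high, lying among the stock; to be left alone. Origin at the centre of its underside.

How it is judged:
By the outcome, as a careful person would: the job done as asked, in the order asked, and still so for the second after the job is handed in, with the robot touching nothing.
It also fails if it takes over 122 s, if anything falls off the work surface, if the arm or the gripper's body presses on something with over 40 N, if the wrist force passes 120 N, or if a joint passes its speed limit or range.

ROBOT

A 7-joint arm with a two-finger parallel gripper is mounted at the origin on a cart in front of the work surface, level with it; the furniture and walls round the work are solid. World frame = base frame: x ahead of the robot, y to its left, z up, the work surface at z = 0. Lengths are in mm, angles in rad, forces in N, time in s.
With the tool pointing down it reaches from about 425 to 825 mm from the base axis. Payload 3.6 kg.
Tool frame: the origin (TCP) lies at the centre of the arm's flange, where the gripper is bolted on; the fingertips stand 186 mm ahead of it and the grasp point (between the pads) lies 167 mm ahead of it (env.nose_length is the distance from the TCP to the fingertips, in mm); z points along the fingers, y is the line along which they close (so a half turn about z gives the same grasp; the last joint's range is limited). The gripper opens to 93 mm and grips with 3 to 60 N. Pads are 15 mm wide; open, the fingers measure 128 mm over their backs; the gripper's body (75 mm by 188 mm) begins 65 mm behind the grasp point.
Start: joints at [-1.139, 0.615, -0.013, 1.423, 0.008, 1.103, -0.04], TCP at [287.258, 583.06, 404.74] pointing down, gripper open.
Joint ranges: [-3.12, 3.12], [-0.3, 2.06], [-1.34, 1.32], [0.26, 2.42], [-1.36, 4.5], [0.01, 1.98], [-2.84, 2.84]. Speed limits (rad/s): [2.79, 2.79, 3.14, 3.14, 3.14, 3.14, 3.14].

INTERFACE

Orientations are given as a unit quaternion [x, y, z, w].
In Python, from cell import env gives the robot as it stands.
- The arm moves only by the tool step_arm, never from a script. Its argument "commands" is text: rows parted by semicolons, each of 7 numbers parted by spaces: the shift along the tool's x, y, z in cm, then the turn, a rotation vector about the tool's x, y, z in degrees, then the opening, from 0 (shut) to 1 (fully open). In form: dx dy dz ax ay az claw; .... A call has 1 to 8 rows; each row shifts and turns the commanded pose from where the row before left it, along the tool's axes as they then stand; what a row does not reach is not made up. A row lasts 1/10 s, in which the tool goes at most 50 mm and 8.59 degrees, less where a joint would pass 70% of its speed; a pose out of reach is approached as far as the arm can. A call is refused whole if a number of a shift passes 5 or a number of a turn 8.59, either way. A call with a gripper value outside its range is refused whole. The fingers move at their own pace and stop on an object; "squeeze" is the grip in N (left out, the last holds). Time passes only in rows, so rows that do not move let the fingers close. It gives the time, the measured TCP pose, the force, the opening and the grip force at its end, in the units of the state.
- env.get_state(): the state, without advancing time (a new reading comes with each control period).
- env.snapshot(name): name is "scene" or "top" or "wrist"; returns (picture, depth): 420x560x3 uint8, red, green, blue; 420x560 float32, mm along the optical axis (not along the pixel's ray), 0 where there is no reading.
- env.calibration(name): a dict with "fx", "fy", "cx", "cy" (pixels), "cam_to_world" (4x4, takes a point from camera to world coordinates); the wrist camera has in their place "tool_from_camera" (4x4, takes a point from camera to tool coordinates, whose origin is the TCP and whose axes are the flange's). Camera axes: x right, y down, z forward; pixel columns grow to the right and rows downward; lengths in mm; the calibration is good to about 2 mm. A picture is of the moment at which its call begins: read the wrist's pose just before it. calibration takes no time and is no camera call.
- env.sign_off(): hands the job in; it is judged then, once.
The state is a dict: "clock": time; "joint_positions": joint angles; "qd": joint speeds; "effort": joint torques, N m; "tcp_pos": TCP position; "orientation": TCP orientation; "wrist_force": force on the tool from outside, world axes, zero at the start; "ft_torque": the same for the moment, N m; "gripper_width": finger opening in mm; "grip_force": force on a finger pad.
Only numpy, scipy, OpenCV 4.12 (cv2) and the standard library are available. Lean on these libraries where they do the work, as an engineer would, in place of code of your own. Each camera call takes 0.05 s, during which the arm holds its last target. There are 200 camera calls.

## Working session

There is one attempt and no reset: what is moved stays moved. The work goes in short steps, Python scripts to look and compute and a tool call to move; the robot and the scene stay as the last step left them, time stands still between calls to the robot, and variables do not carry over. Pictures are saved under pics/ and viewed, at most 14 in all, crops included, and the job is handed in when it is done.

Besides the shell and the picture viewer there is one more tool, called after "Call:" as a command line: name --argument value ..., lists and objects as JSON in quotes. step_arm: Moves the arm, as the interface text tells. Its arguments: {"type":"object","properties":{"commands":{"type":"string"},"squeeze":{"type":"number"}},"required":["commands"]}

```bash
mkdir -p pics; ls
cat > h.py <<'E'
import numpy as np, cv2
from cell import env
from scipy.spatial.transform import Rotation as R
def cam(n):
    s=env.get_state(); im,d=env.snapshot(n); c=env.calibration(n)
    if n=="wrist":
        T=np.eye(4);T[:3,:3]=R.from_quat(s["orientation"]).as_matrix();T[:3,3]=s["tcp_pos"]
        M=T@np.array(c["tool_from_camera"])
    else: M=np.array(c["cam_to_world"])
    return im,d,c,M
def plane(c,M,u,v,z):
    r=M[:3,:3]@np.array([(u-c["cx"])/c["fx"],(v-c["cy"])/c["fy"],1]); o=M[:3,3]
    return o+r*(z-o[2])/r[2]
def cloud(d,c,M):
    v,u=np.mgrid[:d.shape[0],:d.shape[1]]
    p=np.stack([(u-c["cx"])/c["fx"]*d,(v-c["cy"])/c["fy"]*d,d],-1)
    return p@M[:3,:3].T+M[:3,3]
def save(n,im): cv2.imwrite("pics/"+n,im[...,::-1])
E
python3 - <<'E'
from h import *
for n in ("top","scene"):
    im,d,c,M=cam(n); save(n+"0.png",im); np.savez(n+"0.npz",im=im,d=d,M=M,**{k:c[k] for k in("fx","fy","cx","cy")})
    print(n,M.round(2).tolist(),c["fx"],(d>0).mean())
s=env.get_state();print({k:np.round(v,3).tolist() for k,v in s.items()}); print(env.calibration("wrist"))
E
```

```text
pics
top [[0.09, -0.97, 0.21, 288.43], [-1.0, -0.08, 0.02, 134.73], [-0.0, -0.21, -0.98, 1258.45], [0.0, 0.0, 0.0, 1.0]] 524.4152132246708 0.9959991496598639
scene [[0.91, -0.22, 0.36, 75.63], [-0.42, -0.51, 0.75, -792.21], [0.01, -0.83, -0.55, 750.36], [0.0, 0.0, 0.0, 1.0]] 538.4596458350591 0.996062925170068
{'clock': 0.1, 'joint_positions': [-1.14, 0.616, -0.013, 1.425, 0.008, 1.103, -0.04], 'qd': [0.0, -0.001, 0.0, -0.003, 0.002, 0.0, 0.001], 'effort': [0.001, -46.004, 0.21, -16.624, -0.061, 0.017, 0.0], 'tcp_pos': [287.137, 582.836, 403.721], 'orientation': [0.227, 0.974, -0.001, -0.0], 'wrist_force': [0.31, -0.434, 0.137], 'ft_torque': [0.015, -0.055, -0.032], 'grip_force': 0.0, 'gripper_width': 92.952}
{'fx': 365.49125673489203, 'fy': 365.49125673489203, 'cx': 275.4975278855389, 'cy': 210.15276512592004, 'tool_from_camera': array([[ 8.72123097e-04, -9.56473712e-01, -2.91817198e-01,
         8.12704186e+01],
       [ 9.99999451e-01,  6.64720515e-04,  8.09873171e-04,
         8.46730066e-01],
       [-5.80645520e-04, -2.91817744e-01,  9.56473767e-01,
         2.07616341e+01],
       [ 0.00000000e+00,  0.00000000e+00,  0.00000000e+00,
         1.00000000e+00]])}
```

View pics/top0.png

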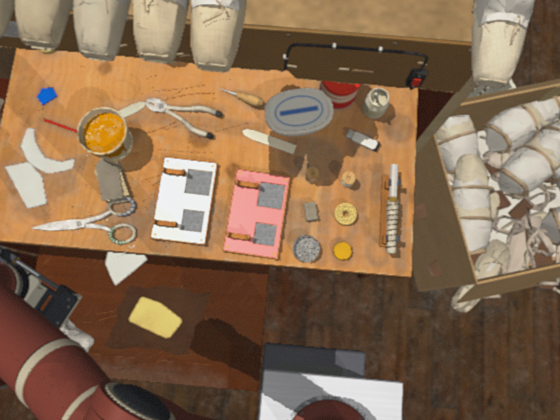

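View pics/scene0.png

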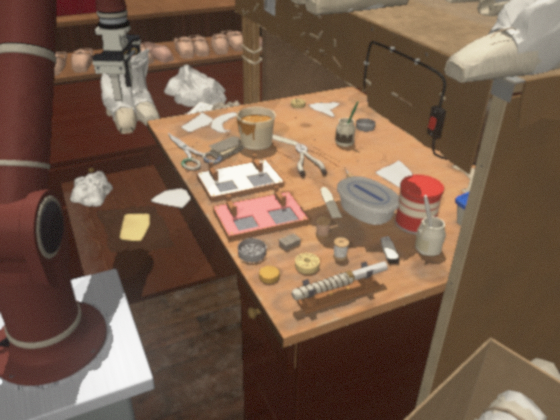

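The top view shows the white tray at about (185,201), the pink tray at (257,214), the block at (311,212), the tape at (345,213), the tin at (307,249) and the wax at (343,251). The spools are near (312,174) and (348,180), and the burnisher is at column 393 with its steel end up. Next I'll measure these from depth and zoom in on the spools.

```bash
cat > m.py <<'E'
from h import *
z=np.load("top0.npz");im,d,M=z["im"],z["d"],z["M"];c={k:float(z[k]) for k in("fx","fy","cx","cy")}
P=cloud(d,c,M)
print("table z",np.median(P[225:260,275:290,2]),np.median(P[150:170,370:385,2]))
m=(P[...,2]>7)&(P[...,2]<70); m[:, :150]=0;m[:,410:]=0;m[:150]=0;m[268:]=0
n,l,st,ce=cv2.connectedComponentsWithStats(m.astype(np.uint8))
for i in range(1,n):
    if st[i,4]<25: continue
    q=P[l==i]; hi=np.percentile(q[:,2],95); top=q[q[:,2]>hi-6]
    v,u=np.nonzero(l==i)
    pl=np.array([plane(c,M,a,b,hi)[:2] for a,b in zip(u,v)],np.float32)
    (rc,rs,ra)=cv2.minAreaRect(top[:,:2].astype(np.float32))
    print(st[i].tolist(),"h",hi.round(1),"topmean",top.mean(0).round(1),"rect",np.round(rc,1),np.round(rs,1),round(ra,1),"rgb",im[l==i].mean(0).round())
E
python3 m.py
python3 - <<'E'
import cv2
a=cv2.imread("pics/top0.png")[145:270,145:415];b=cv2.imread("pics/scene0.png")[150:310,200:400]
cv2.imwrite("pics/a.png",cv2.resize(a,None,fx=2.9,fy=2.9,interpolation=2));cv2.imwrite("pics/b.png",cv2.resize(b,None,fx=3.7,fy=3.7,interpolation=2))
E
```

```text
table z 1.251525672454818 -0.780657876316468
[150, 156, 68, 89, 4172] h 27.5 topmean [529.8 420.1  31.1] rect [531.1 419.2] [ 54.5 142.2] 88.2 rgb [212. 206. 198.]
[380, 164, 22, 90, 1381] h 51.8 topmean [ 539.6 -111.4   49. ] rect [ 546.2 -110.9] [211.6  34.9] 1.4 rgb [161. 138. 111.]
[306, 167, 14, 15, 163] h 42.6 topmean [616.4  83.8  39.7] rect [616.   83.4] [29.6 30.4] 27.2 rgb [123.  97.  65.]
[222, 168, 69, 91, 4171] h 27.0 topmean [513.2 241.8  31.3] rect [514.6 241.2] [ 54.  140.6] 86.3 rgb [213. 147. 135.]
[341, 171, 15, 16, 170] h 42.7 topmean [612.4  -4.1  39.7] rect [611.6  -3.5] [30.9 30.8] 67.8 rgb [197. 158. 106.]
[304, 202, 14, 19, 213] h 19.0 topmean [527.9  79.8  16.2] rect [528.4  79.6] [43.  28.3] 8.9 rgb [152. 138. 118.]
[335, 203, 22, 22, 361] h 19.8 topmean [528.1  -4.6  16.4] rect [528.9  -5. ] [50.1 49.4] 56.2 rgb [209. 180. 106.]
[295, 235, 25, 19, 40] h 21.4 topmean [455.   74.8  18.5] rect [453.1  77.4] [62.4 28.5] 65.4 rgb [141. 124. 108.]
[334, 242, 18, 18, 261] h 17.8 topmean [439.7  -2.8  14.5] rect [438.7  -2.9] [40.7 40.5] 4.3 rgb [211. 160.  39.]
[293, 249, 22, 13, 30] h 21.2 topmean [413.6  93.3  19.1] rect [415.   91.9] [53.8 16.5] 71.3 rgb [135. 126. 117.]
```

View pics/a.png

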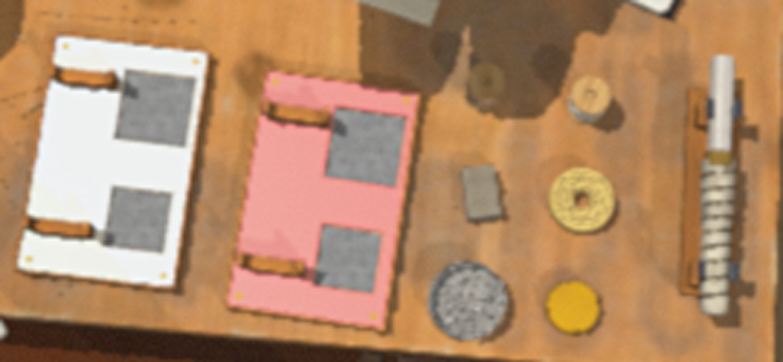

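View pics/b.png

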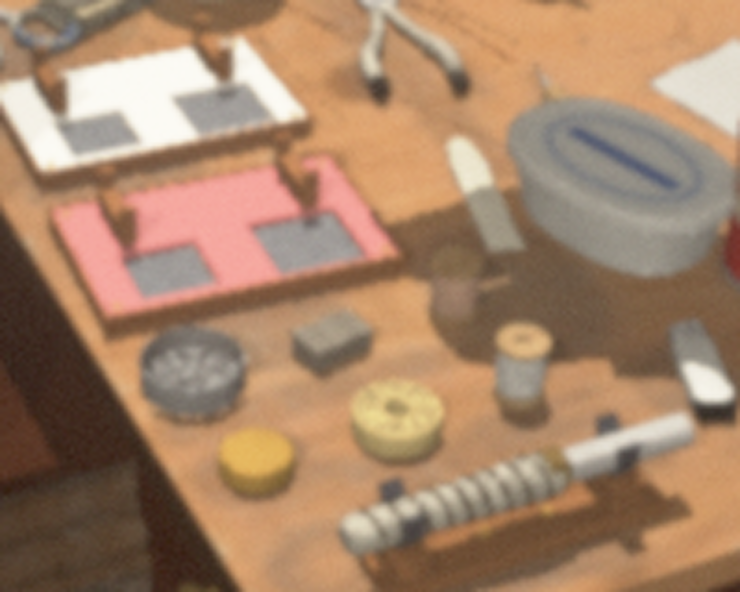

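The crops show the salmon-pink spool in the shadow, at (616,84), and the white one at (612,-4). The block's long side runs almost along x. In both trays the small pocket is the near one. I'll finish the tray poses and check the obstacles next.

```bash
cat > m2.py <<'E'
from h import *
z=np.load("top0.npz");im,d,M=z["im"],z["d"],z["M"];c={k:float(z[k]) for k in("fx","fy","cx","cy")}
P=cloud(d,c,M); hsv=cv2.cvtColor(im,cv2.COLOR_RGB2HSV)
for nm,sl in(("white",(slice(153,248),slice(148,220))),("pink",(slice(166,262),slice(220,294)))):
    H=hsv[sl].astype(int); 
    m=(H[...,2]>185)&(H[...,1]<45) if nm=="white" else (H[...,2]>150)&(H[...,1]>45)&((H[...,0]<6)|(H[...,0]>168))
    n,l,st,_=cv2.connectedComponentsWithStats(m.astype(np.uint8)); m=l==1+st[1:,4].argmax()
    v,u=np.nonzero(m); pl=np.array([plane(c,M,a+sl[1].start,b+sl[0].start,13)[:2] for a,b in zip(u,v)],np.float32)
    rc,rs,ra=cv2.minAreaRect(pl); b=cv2.boxPoints((rc,rs,ra)); print(nm,np.round(rc,1),np.round(rs,1),round(ra,1))
    g=(H[...,2]<150)&(H[...,1]<35); g=cv2.morphologyEx(g.astype(np.uint8),cv2.MORPH_OPEN,np.ones((3,3)))
    n,l,st,ce=cv2.connectedComponentsWithStats(g)
    for i in range(1,n):
        if st[i,4]>100:
            v,u=np.nonzero(l==i); q=np.array([plane(c,M,a+sl[1].start,b+sl[0].start,8)[:2] for a,b in zip(u,v)],np.float32); r=cv2.minAreaRect(q); print("  pocket",np.round(r[0],1),np.round(r[1],1),round(r[2],1),q.mean(0).round(1))
# obstacles x>640
for x0 in range(640,860,40):
    print(x0,[int(np.percentile(q,98)) if len(q)>3 else None for y0 in range(-160,400,40) for q in [P[...,2][(P[...,0]>x0)&(P[...,0]<x0+40)&(P[...,1]>y0)&(P[...,1]<y0+40)]]])
# burnisher axis: top ridge
q=P[160:258,378:404].reshape(-1,3); q=q[(q[:,2]>38)&(q[:,2]<62)]
for x0 in range(430,660,20):
    s=q[(q[:,0]>x0)&(q[:,0]<x0+20)]
    if len(s): print(x0,s[:,1].min().round(),s[:,1].max().round(),np.median(s[:,1]).round(1),np.percentile(s[:,2],95).round(1))
print("x",q[:,0].min(),q[:,0].max())
s=P[235:265,290:324]; t=s[s[...,2]>8]; print("tin",cv2.minEnclosingCircle(t[:,:2].astype(np.float32)))
E
python3 m2.py
```

```text
white [529.  388.8] [129.4 200.8] 88.1
  pocket [577.7 364. ] [50.  55.5] 87.9 [579.8 367.3]
  pocket [481.  363.4] [45.7 47.3] 89.8 [481.4 367. ]
pink [512.2 210.5] [128.  199.6] 86.2
  pocket [558.2 181.1] [57.4 53.7] 4.9 [558.5 180.8]
  pocket [463.2 186.1] [45.7 47.3] 88.5 [463.3 188.7]
640 [483, 49, 4, 3, 4, 4, 3, 6, 4, 3, 502, 501, 494, 497]
680 [505, 3, 14, 12, 4, 5, 55, 57, 57, 491, 520, 518, 514, 518]
720 [515, 456, 456, 456, 456, 456, 456, 456, 456, 511, 532, 530, 521, 526]
760 [539, 457, 458, 458, 457, 458, 458, 458, 458, 498, 26, 3, 492, 15]
800 [489, 457, 457, 457, 457, 457, 458, 457, 456, 27, 26, 15, 4, 4]
840 [3, 4, 4, 4, None, None, 35, 4, 5, 4, 3, 3, 4, 4]
430 -124.0 -102.0 -110.9 49.7
450 -127.0 -98.0 -111.8 50.7
470 -130.0 -95.0 -112.1 53.8
490 -124.0 -100.0 -111.2 50.8
510 -123.0 -99.0 -109.6 52.0
530 -125.0 -98.0 -110.4 52.6
550 -124.0 -98.0 -108.5 53.5
570 -121.0 -101.0 -109.9 50.6
590 -126.0 -97.0 -110.7 54.2
610 -127.0 -97.0 -110.3 53.4
630 -121.0 -101.0 -109.4 50.3
650 -120.0 -103.0 -111.1 50.6
x 439.32027501882834 653.4292175254309
tin ((378.32879638671875, 105.90960693359375), 94.40544128417969)
```

Call:
step_arm --commands "0 0 0 0 0 8.5 1;0 0 0 0 0 8.5 1;0 0 0 0 0 8.5 1;0 0 0 0 0 8.5 1;0 0 0 0 0 8.5 1;0 0 0 0 0 8.5 1;0 0 0 0 0 8.5 1;0 0 0 0 0 8.5 1"

```text
clock: 0.9
tcp_pos: [287.0, 583.0, 404.1]
orientation: [0.735, 0.678, -0.001, 0.0]
wrist_force: [-0.1, 0.4, -0.3]
gripper_width: 93.0
grip_force: 0.0
```

Call:
step_arm --commands "-3.4 2.6 0.5 0 0 0 1;-3.4 2.6 0.5 0 0 0 1;-3.4 2.6 0.5 0 0 0 1;-3.4 2.6 0.5 0 0 0 1;-3.4 2.6 0.5 0 0 0 1;-3.4 2.6 0.5 0 0 0 1;-3.4 2.6 0.5 0 0 0 1"

```text
clock: 1.6
tcp_pos: [451.7, 330.8, 369.3]
orientation: [0.733, 0.681, -0.0, -0.0]
wrist_force: [0.5, 0.6, 0.1]
gripper_width: 92.5
grip_force: 0.0
```

Call:
step_arm --commands "-3.4 2.6 0.5 0 0 0 0.6;-3.4 2.6 0.5 0 0 0 0.6;-3.4 2.6 0.5 0 0 0 0.6;-3.4 2.6 0.5 0 0 0 0.6;-3.4 2.6 0.5 0 0 0 0.6;-3.4 2.6 0.5 0 0 0 0.6;0 0 0 0 0 0 0.6;0 0 0 0 0 0 0.6"

```text
clock: 2.4
tcp_pos: [591.9, 116.1, 339.0]
orientation: [0.734, 0.679, -0.001, -0.0]
wrist_force: [0.5, 0.5, 0.3]
gripper_width: 55.7
grip_force: 0.0
```

```bash
cat >> h.py <<'E'
def yaw(): 
    y=R.from_quat(env.get_state()["orientation"]).as_matrix()[:,1]; return np.degrees(np.arctan2(y[1],y[0]))
def go(x,y,z,yw=None):
    "needed tool move in cm to bring TCP to x,y,z (fingertips z = TCP z-186), and az"
    s=env.get_state();T=R.from_quat(s["orientation"]).as_matrix()
    t=T.T@(np.array([x,y,z])-s["tcp_pos"])/10
    print("clock %.2f tcp %s yaw %.2f w %.1f grip %.1f F %s | move cm %s dist %.1f az %s"%(s["clock"],np.round(s["tcp_pos"],1),yaw(),s["gripper_width"],s["grip_force"],np.round(s["wrist_force"],1),t.round(2),np.linalg.norm(t),None if yw is None else round(yaw()-yw,1)))
def blobs(n,zlo,zhi,box,tag=None,amin=60):
    im,d,c,M=cam(n)
    if tag: save(tag,im)
    P=cloud(d,c,M); m=(d>0)&(P[...,2]>zlo)&(P[...,2]<zhi)&(P[...,0]>box[0])&(P[...,0]<box[1])&(P[...,1]>box[2])&(P[...,1]<box[3])
    k,l,st,_=cv2.connectedComponentsWithStats(m.astype(np.uint8))
    for i in range(1,k):
        if st[i,4]>=amin:
            q=P[l==i]; r=cv2.minAreaRect(q[:,:2].astype(np.float32)); (e,rad)=cv2.minEnclosingCircle(q[:,:2].astype(np.float32))
            print(st[i].tolist(),"z95",np.percentile(q[:,2],95).round(1),"rect",np.round(r[0],1),np.round(r[1],1),round(r[2],1),"circ",np.round(e,1),round(rad,1),"rgb",im[l==i].mean(0).round())
    return im,d,c,M,P
E
python3 - <<'E'
from h import *
go(616,84,330,-4)
blobs("wrist",33,48,(480,680,-60,200),"w1.png")
E
```

```text
clock 2.40 tcp [591.9 116.1 339. ] yaw -4.40 w 55.7 grip 0.0 F [0.5 0.5 0.3] | move cm [-3.01  2.65  0.9 ] dist 4.1 az -0.4
[287, 221, 40, 38, 1172] z95 40.0 rect [615.4  85.6] [31.9 31.9] 10.1 circ [615.4  85.5] 16.4 rgb [130.  99.  53.]
[290, 314, 36, 25, 751] z95 39.9 rect [612.2   2.5] [24.1 31.5] 86.6 circ [611.9  -1.8] 16.7 rgb [135. 105.  58.]
```

View pics/w1.png

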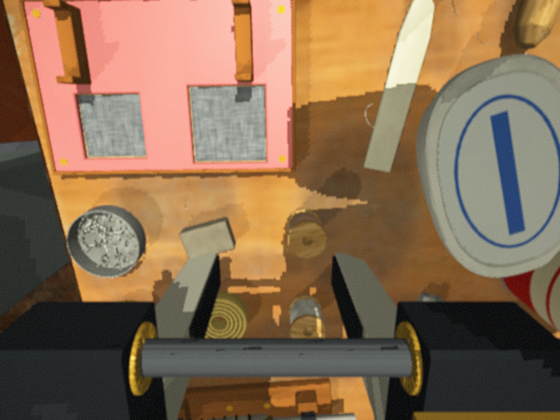

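The wrist view shows the pink spool at (306,235) px, which puts it at (615.4,85.5) with its top at z=40. The pink tray's pockets are at (112,126) and (228,124) px. I'll go down on the spool.

Call:
step_arm --commands "-1.43 1.29 0 0 0 0 0.6;-1.44 1.29 0 0 0 0 0.6;0 0 3 0 0 0 0.6;0 0 3 0 0 0 0.6;0 0 3 0 0 0 0.6;0 0 3 0 0 0 0.6;0 0 1.5 0 0 0 0.6;0 0 0.9 0 0 0 0.6"

```text
clock: 3.25
tcp_pos: [614.7, 88.7, 194.5]
orientation: [0.732, 0.681, -0.001, -0.001]
wrist_force: [0.7, -0.4, 0.7]
gripper_width: 55.9
grip_force: 0.0
```

Run:
```python
from h import *
go(615.4,85.5,195,-4)
```

```text
clock 3.25 tcp [614.7  88.7 194.5] yaw -4.08 w 55.9 grip 0.0 F [ 0.7 -0.4  0.7] | move cm [-0.31  0.1  -0.05] dist 0.3 az -0.1
```

Call:
step_arm --commands "0 0 0 0 0 0 0;0 0 0 0 0 0 0;0 0 0 0 0 0 0;0 0 0 0 0 0 0;0 0 0 0 0 0 0" --squeeze 15

```text
clock: 3.75
tcp_pos: [615.9, 86.9, 197.1]
orientation: [0.733, 0.681, 0.001, 0.001]
wrist_force: [0.2, -0.4, 4.9]
gripper_width: 32.3
grip_force: 15.0
```

Call:
step_arm --commands "0 0 -2 0 0 0 0;0 0 -2 0 0 0 0;0.5 -1 -2 0 0 0 0;1.3 -2.3 0 0 0 0 0;1.3 -2.3 0 0 0 0 0;1.3 -2.3 0 0 0 0 0;1.3 -2.3 0 0 0 0 0;1.3 -2.3 0 0 0 0 0"

```text
clock: 4.55
tcp_pos: [494.9, 166.3, 256.0]
orientation: [0.733, 0.68, 0.0, 0.0]
wrist_force: [-0.2, -0.4, -0.1]
gripper_width: 32.2
grip_force: 15.0
```

Call:
step_arm --commands "1.3 -2.3 0 0 0 0 0;0.6 -1.1 0 0 0 0 0;0 0 0 0 0 0 0;0 0 0 0 0 0 0"

```text
clock: 4.95
tcp_pos: [464.4, 186.8, 256.1]
orientation: [0.733, 0.68, 0.001, 0.001]
wrist_force: [-0.2, -0.5, -0.5]
gripper_width: 32.5
grip_force: 15.0
```

```bash
cat >> h.py <<'E'
def pockets(tag,box):
    "grey pocket floors by colour, cast on z=8"
    im,d,c,M=cam("wrist"); save(tag,im); h=cv2.cvtColor(im,cv2.COLOR_RGB2HSV)
    P=cloud(d,c,M); m=(P[...,2]>3)&(P[...,2]<11.5)&(P[...,0]>box[0])&(P[...,0]<box[1])&(P[...,1]>box[2])&(P[...,1]<box[3])&(h[...,1]<60)&(h[...,2]<190)
    m=cv2.morphologyEx(m.astype(np.uint8),cv2.MORPH_OPEN,np.ones((5,5)))
    k,l,st,_=cv2.connectedComponentsWithStats(m)
    for i in range(1,k):
        if st[i,4]>400:
            v,u=np.nonzero(l==i); q=np.array([plane(c,M,a,b,8)[:2] for a,b in zip(u[::3],v[::3])],np.float32); r=cv2.minAreaRect(q)
            print(st[i].tolist(),np.round(r[0],1),np.round(r[1],1),round(r[2],1),"floor z",np.median(P[l==i][:,2]).round(1))
E
python3 - <<'E'
from h import *
go(463,187,257,-4)
pockets("w2.png",(420,620,140,250))
E
```

```text
clock 4.95 tcp [464.4 186.8 256.1] yaw -4.27 w 32.5 grip 15.0 F [-0.2 -0.5 -0.5] | move cm [ 0.01 -0.14 -0.09] dist 0.2 az -0.3
[369, 184, 97, 85, 7496] [558.1 181. ] [59.3 59.5] 86.5 floor z 7.6
[232, 193, 77, 63, 3792] [462.5 190. ] [42.6 49.5] 87.3 floor z 7.7
```

View pics/w2.png

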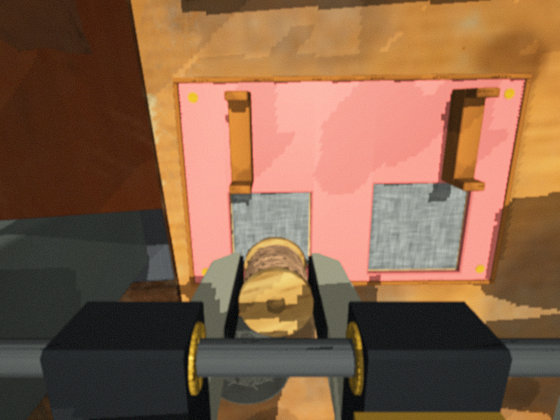

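The spool is held upright above the small pocket. The large pocket's floor is centred at (558.1,181.0) and the small one works out to (462.3,187.2). I'll lower the spool.

Call:
step_arm --commands "0.12 -0.2 0 0 0 0 0;0 0 1.5 0 0 0 0;0 0 1.5 0 0 0 0;0 0 1 0 0 0 0;0 0 0.6 0 0 0 0;0 0 0.2 0 0 0 0;0 0 0.2 0 0 0 0;0 0 0 0 0 0 0"

```text
clock: 5.8
tcp_pos: [461.6, 188.6, 205.9]
orientation: [0.733, 0.681, 0.0, 0.0]
wrist_force: [-0.1, 0.0, -0.3]
gripper_width: 32.0
grip_force: 15.0
```

Run:
```python
from h import *
go(462.3,188,205,-4)
```

```text
clock 5.80 tcp [461.6 188.6 205.9] yaw -4.23 w 32.0 grip 15.0 F [-0.1  0.  -0.3] | move cm [-0.06  0.07  0.09] dist 0.1 az -0.2
```

Call:
step_arm --commands "0 0 0.1 0 0 0 0;0 0 0 0 0 0 0.52;0 0 0 0 0 0 0.52;0 0 0 0 0 0 0.52;0 0 -1.5 0 0 0 0.52;0 0 -2.5 0 0 0 0.52;0 0 -3 0 0 0 0.52"

```text
clock: 6.5
tcp_pos: [461.1, 188.5, 274.9]
orientation: [0.733, 0.681, -0.001, -0.0]
wrist_force: [0.5, 0.5, 0.8]
gripper_width: 48.7
grip_force: 0.0
```

Call:
step_arm --commands "-3.2 -0.1 -0.9 0 0 0 0.7;-3.2 -0.1 -0.9 0 0 0 0.7;-3.3 -0.1 -0.9 0 0 0 0.7;-3.3 -0.1 -0.9 0 0 0 0.7;-3.3 -0.1 -0.8 0 0 0 0.7;0 0 0 0 0 0 0.7;0 0 0 0 0 0 0.7"

```text
clock: 7.2
tcp_pos: [444.4, 26.0, 319.0]
orientation: [0.733, 0.68, 0.0, 0.0]
wrist_force: [0.0, 0.9, -0.1]
gripper_width: 65.3
grip_force: 0.0
```

Run:
```python
from h import *
go(439,-3,300,-4)
blobs("wrist",8,48,(380,660,-60,250),"w3.png")
```

```text
clock 7.20 tcp [444.4  26.  319. ] yaw -4.33 w 65.3 grip 0.0 F [ 0.   0.9 -0.1] | move cm [-2.94 -0.32  1.9 ] dist 3.5 az -0.3
[204, 0, 297, 43, 8936] z95 14.2 rect [508.6 157.9] [ 27.3 206.4] 86.4 circ [508.4 157.2] 103.5 rgb [224. 172. 145.]
[429, 0, 19, 22, 93] z95 9.4 rect [570.3 159.6] [15.4 10.1] 75.1 circ [571.5 159.2] 8.6 rgb [171. 176. 168.]
[215, 86, 86, 87, 792] z95 19.7 rect [436.3  86.3] [63.6 63.5] 68.0 circ [436.2  86.2] 32.0 rgb [152. 147. 128.]
[345, 102, 65, 51, 2240] z95 16.6 rect [527.4  81.4] [44.4 28.1] 11.4 circ [527.3  81.4] 25.4 rgb [185. 173. 138.]
[345, 199, 66, 62, 2964] z95 16.2 rect [528.5  -1.7] [51.6 53.3] 62.4 circ [528.3  -2. ] 26.7 rgb [241. 227. 124.]
[459, 205, 61, 49, 2071] z95 39.7 rect [611.2  -1.6] [31.9 32.3] 23.7 circ [611.8  -1.7] 17.0 rgb [212. 188. 123.]
[245, 210, 52, 50, 1992] z95 14.7 rect [438.9  -0.7] [42.5 42.4] 12.2 circ [438.7  -1. ] 21.9 rgb [243. 205.  34.]
```

View pics/w3.png

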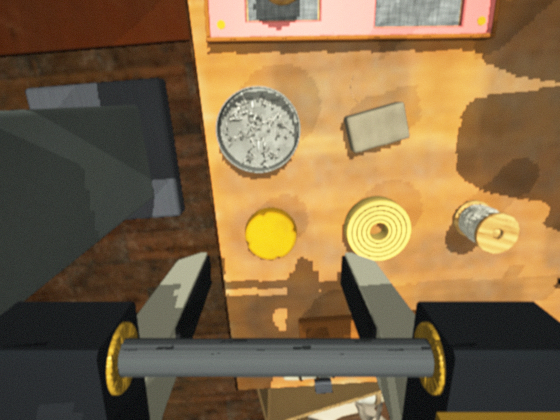

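The wax is at (272,234) px, giving (438.8,-0.8). The block is at (527.4,81.4) with its long axis at 11.4°, and the white spool is at (611.5,-1.7). The pink spool is standing in its pocket at the top edge of the view.

Call:
step_arm --commands "-1.35 -0.18 0 0 0 0 0.65;-1.36 -0.18 0 0 0 0 0.65;0 0 3 0 0 0 0.65;0 0 3 0 0 0 0.65;0 0 3 0 0 0 0.65;0 0 2 0 0 0 0.65;0 0 0 0 0 0 0.65;0 0 0 0 0 0 0.65"

```text
clock: 8.05
tcp_pos: [438.9, -0.2, 208.7]
orientation: [0.732, 0.681, -0.0, -0.0]
wrist_force: [0.6, -0.6, 1.7]
gripper_width: 60.1
grip_force: 0.0
```

Run:
```python
from h import *
go(438.8,-0.8,193,-4)
```

```text
clock 8.05 tcp [ 4.389e+02 -2.000e-01  2.087e+02] yaw -4.19 w 60.1 grip 0.0 F [ 0.6 -0.6  1.7] | move cm [-0.06 -0.    1.57] dist 1.6 az -0.2
```

Call:
step_arm --commands "-0.06 0 0.8 0 0 0 0.65;0 0 0.75 0 0 0 0.65;0 0 0 0 0 0 0.65;0 0 0 0 0 0 0;0 0 0 0 0 0 0;0 0 0 0 0 0 0;0 0 0 0 0 0 0" --squeeze 15

```text
clock: 8.75
tcp_pos: [438.9, -0.9, 193.5]
orientation: [0.733, 0.681, 0.0, 0.0]
wrist_force: [-0.3, -0.1, 2.2]
gripper_width: 44.6
grip_force: 15.0
```

Call:
step_arm --commands "0 0 -1 0 0 0 0;0 0 -2 0 0 0 0;0 0 -3 0 0 0 0;0 0 -3 0 0 0 0;0 0 0 0 0 0 0"

```text
clock: 9.25
tcp_pos: [439.7, -1.0, 286.7]
orientation: [0.733, 0.681, 0.003, 0.003]
wrist_force: [-0.4, 0.0, 0.0]
gripper_width: 44.2
grip_force: 15.0
```

Run:
```python
from h import *
go(558.1,181,283,-4)
```

```text
clock 9.25 tcp [439.7  -1.  286.7] yaw -4.23 w 44.2 grip 15.0 F [-0.4  0.   0. ] | move cm [19.03 10.46  0.47] dist 21.7 az -0.2
```

Call:
step_arm --commands "2.4 1.3 0 0 0 0 0;2.4 1.3 0 0 0 0 0;2.4 1.3 0 0 0 0 0;2.4 1.3 0 0 0 0 0;2.4 1.3 0 0 0 0 0;2.4 1.3 0 0 0 0 0;2.3 1.3 0 0 0 0 0;2.3 1.3 0 0 0 0 0"

```text
clock: 10.05
tcp_pos: [556.6, 181.9, 282.5]
orientation: [0.733, 0.681, -0.001, -0.0]
wrist_force: [-0.3, -0.2, -1.7]
gripper_width: 44.6
grip_force: 15.0
```

Call:
step_arm --commands "0 0 2 0 0 0 0;0 0 2 0 0 0 0;0 0 1.5 0 0 0 0;0 0 1 0 0 0 0;0 0 0 0 0 0 0;0 0 0 0 0 0 0"

```text
clock: 10.65
tcp_pos: [556.6, 180.8, 218.3]
orientation: [0.733, 0.68, -0.0, 0.0]
wrist_force: [0.8, 0.2, -0.9]
gripper_width: 44.1
grip_force: 15.0
```

Run:
```python
from h import *
go(558.1,181,201.5,-4)
blobs("wrist",-20,60,(500,640,120,250),"w4.png",1500)
```

```text
clock 10.65 tcp [556.6 180.8 218.3] yaw -4.24 w 44.1 grip 15.0 F [ 0.8  0.2 -0.9] | move cm [0.03 0.15 1.68] dist 1.7 az -0.2
[151, 114, 273, 225, 46419] z95 39.4 rect [570. 185.] [130. 140.] 90.0 circ [569.8 193.4] 89.5 rgb [185. 123.  86.]
```

View pics/w4.png

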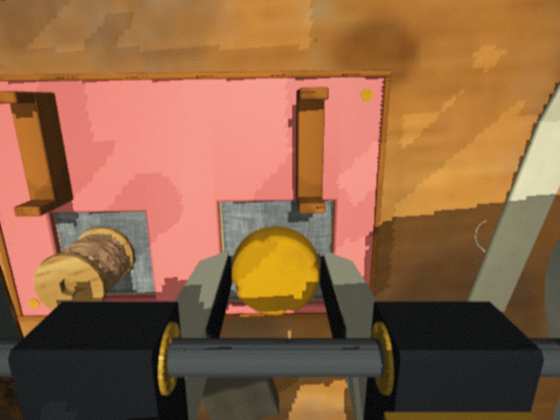

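The wax is level over the large pocket, around (275,268) px, and the spool stands in the small pocket on the left.

Call:
step_arm --commands "0 0.15 0.8 0 0 0 0;0 0 0.6 0 0 0 0;0 0 0.2 0 0 0 0;0 0 0 0 0 0 0;0 0 0 0 0 0 0"

```text
clock: 11.2
tcp_pos: [558.1, 180.8, 202.2]
orientation: [0.733, 0.681, 0.0, 0.0]
wrist_force: [0.4, -0.5, 0.3]
gripper_width: 44.1
grip_force: 15.0
```

Call:
step_arm --commands "0 0 0 0 0 0 0.62;0 0 0 0 0 0 0.62;0 0 0 0 0 0 0.62;0 0 -1.5 0 0 0 0.62;0 0 -2.5 0 0 0 0.62;0 0 -2.5 0 0 0 0.62;-1 0.5 0 0 0 0 0.62;-2.5 0.9 0 0 0 0 0.62"

```text
clock: 12.0
tcp_pos: [569.3, 147.3, 268.6]
orientation: [0.731, 0.683, 0.002, -0.0]
wrist_force: [0.8, 0.6, -0.3]
gripper_width: 57.7
grip_force: 0.0
```

Call:
step_arm --commands "-2.5 0.9 0 0 0 0 0.62;-2.5 0.9 0 0 0 0 0.62;-2.5 0.9 0 0 0 0 0.62;-2.5 0.9 0 0 0 0 0.62;-2.5 0.9 0 0 0 0 0.62;-1.8 0.8 0 0 0 0 0.62;0 0 0 0 0 0 0.62;0 0 0 0 0 0 0.62"

```text
clock: 12.8
tcp_pos: [611.4, -1.6, 267.1]
orientation: [0.733, 0.68, -0.0, -0.001]
wrist_force: [-0.7, -0.4, 0.0]
gripper_width: 57.7
grip_force: 0.0
```

Run:
```python
from h import *
go(611.5,-1.7,195.5,-2)
blobs("wrist",17,35,(500,620,120,250),None,150)
```

```text
clock 12.80 tcp [611.4  -1.6 267.1] yaw -4.27 w 57.7 grip 0.0 F [-0.7 -0.4  0. ] | move cm [-0.01  0.01  7.16] dist 7.2 az -2.3
```

Call:
step_arm --commands "0 0 2 0 0 -2.3 0.62;0 0 2 0 0 0 0.62;0 0 2 0 0 0 0.62;0 0 0.9 0 0 0 0.62;0 0 0.2 0 0 0 0.62;0 0 0 0 0 0 0.62"

```text
clock: 13.45
tcp_pos: [611.8, -0.9, 196.5]
orientation: [0.719, 0.696, 0.0, -0.0]
wrist_force: [0.1, -0.0, 0.2]
gripper_width: 57.7
grip_force: 0.0
```

Call:
step_arm --commands "0 0 0 0 0 0 0;0 0 0 0 0 0 0;0 0 0 0 0 0 0;0 0 0 0 0 0 0;0 0 0 0 0 0 0" --squeeze 15

```text
clock: 13.95
tcp_pos: [611.9, -1.7, 196.7]
orientation: [0.719, 0.695, 0.0, 0.0]
wrist_force: [-0.3, 0.7, 2.4]
gripper_width: 32.4
grip_force: 15.0
```

Call:
step_arm --commands "0 0 -2 0 0 0 0;0 0 -2 0 0 0 0;0 0 -2 0 0 0 0;0 0 -2 0 0 0 0;0 0 0 0 0 0 0"

```text
clock: 14.45
tcp_pos: [612.7, -1.9, 278.9]
orientation: [0.719, 0.695, 0.002, 0.002]
wrist_force: [1.1, -0.3, 0.6]
gripper_width: 32.1
grip_force: 15.0
```

Run:
```python
from h import *
go(480.5,364,275,-2)
```

```text
clock 14.45 tcp [612.7  -1.9 278.9] yaw -1.94 w 32.1 grip 15.0 F [ 1.1 -0.3  0.6] | move cm [ 36.12 -14.45   0.3 ] dist 38.9 az 0.1
```

Call:
step_arm --commands "2 -0.8 0 0 0 0 0;2.8 -1.1 0 0 0 0 0;2.8 -1.1 0 0 0 0 0;2.8 -1.1 0 0 0 0 0;2.8 -1.1 0 0 0 0 0;2.8 -1.1 0 0 0 0 0;2.8 -1.1 0 0 0 0 0;2.8 -1.1 0 0 0 0 0"

```text
clock: 15.25
tcp_pos: [533.2, 218.1, 275.0]
orientation: [0.719, 0.695, -0.001, -0.0]
wrist_force: [0.1, -0.3, -0.5]
gripper_width: 32.5
grip_force: 15.0
```

Call:
step_arm --commands "2.8 -1.1 0 0 0 0 0;2.8 -1.1 0 0 0 0 0;2.8 -1.1 0 0 0 0 0;2.8 -1.1 0 0 0 0 0;2.8 -1.1 0 0 0 0 0;0.5 -0.5 0 0 0 0 0;0 0 0 0 0 0 0;0 0 0 0 0 0 0"

```text
clock: 16.05
tcp_pos: [479.6, 362.1, 275.8]
orientation: [0.72, 0.694, -0.001, 0.001]
wrist_force: [-0.6, -0.5, -0.8]
gripper_width: 32.3
grip_force: 15.0
```

Run:
```python
from h import *
go(480.5,364,205,-2)
pockets("w5.png",(420,640,315,430))
blobs("wrist",24,44,(420,640,395,450),None,100)
```

```text
clock 16.05 tcp [479.6 362.1 275.8] yaw -2.05 w 32.3 grip 15.0 F [-0.6 -0.5 -0.8] | move cm [0.2  0.09 7.08] dist 7.1 az -0.0
[365, 175, 92, 80, 6604] [575.5 361. ] [58.9 59.8] 88.0 floor z 7.6
[240, 182, 71, 67, 4038] [479.9 364.3] [48.6 49.9] 89.1 floor z 7.7
[439, 86, 47, 92, 2215] z95 41.3 rect [593.3 420.8] [51.9 13. ] 88.4 circ [592.9 420.6] 26.4 rgb [140.  87.  39.]
[234, 88, 25, 94, 1885] z95 41.6 rect [465.8 423.4] [53.5 12.1] 88.1 circ [466.5 423.5] 27.1 rgb [151.  93.  40.]
```

View pics/w5.png

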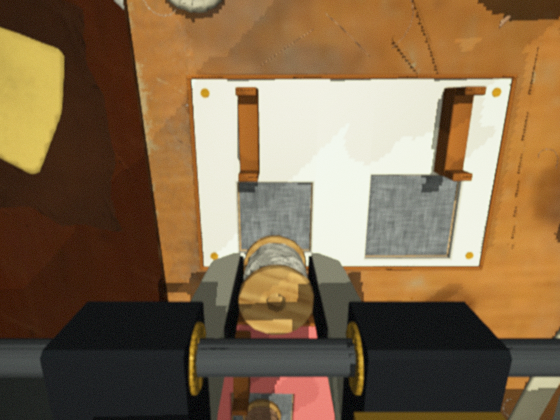

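The small white pocket is at (479.7,364.2), the large one at (575.5,361), and the rests are at (593,421) and (466,423). The white spool is held upright.

Call:
step_arm --commands "0.2 0 1.5 0 0 0 0;0 0 2 0 0 0 0;0 0 1.5 0 0 0 0;0 0 1 0 0 0 0;0 0 0.6 0 0 0 0;0 0 0.3 0 0 0 0;0 0 0 0 0 0 0;0 0 0 0 0 0 0"

```text
clock: 16.95
tcp_pos: [479.3, 366.2, 207.8]
orientation: [0.719, 0.695, 0.001, 0.0]
wrist_force: [0.1, 0.0, -0.8]
gripper_width: 31.9
grip_force: 15.0
```

Call:
step_arm --commands "-0.2 0 0.2 0 0 0 0;0 0 0.05 0 0 0 0;0 0 0 0 0 0 0.52;0 0 0 0 0 0 0.52;0 0 0 0 0 0 0.52;0 0 -1.5 0 0 0 0.52;0 0 -2.5 0 0 0 0.52;0 0 -3 0 0 0 0.52"

```text
clock: 17.75
tcp_pos: [478.7, 363.9, 275.7]
orientation: [0.719, 0.695, -0.001, -0.0]
wrist_force: [-0.0, 1.6, -0.3]
gripper_width: 48.2
grip_force: 0.0
```

Call:
step_arm --commands "-2.8 0.6 0 0 0 0 0.52;-2.8 0.6 0 0 0 0 0.52;-2.8 0.6 0 0 0 0 0.52;-2.8 0.6 0 0 0 0 0.52;-2.8 0.6 0 0 0 0 0.52;-2.8 0.6 0 0 0 0 0.52;-2.8 0.6 0 0 0 0 0.52;-2.8 0.6 0 0 0 0 0.52"

```text
clock: 18.55
tcp_pos: [519.7, 137.3, 276.0]
orientation: [0.719, 0.695, 0.001, 0.0]
wrist_force: [-0.4, 0.5, -0.4]
gripper_width: 48.0
grip_force: 0.0
```

Call:
step_arm --commands "-2.8 0.5 0 0 0 8.5 0.52;-2.8 0 0 0 0 8.5 0.52;0 0 0 0 0 8.5 0.52;0 0 0 0 0 8.5 0.52;0 0 0 0 0 8.5 0.52;0 0 0 0 0 8.5 0.52;0 0 0 0 0 8.5 0.52;0 0 0 0 0 8.5 0.52"

```text
clock: 19.35
tcp_pos: [518.6, 83.0, 275.9]
orientation: [0.985, 0.171, 0.001, -0.0]
wrist_force: [0.5, 0.4, -0.0]
gripper_width: 48.3
grip_force: 0.0
```

Call:
step_arm --commands "0 0 0 0 0 8.5 0.52;0 0 0 0 0 0 0.52;0 0 0 0 0 0 0.52"

```text
clock: 19.65
tcp_pos: [518.5, 83.0, 275.4]
orientation: [0.995, 0.103, 0.0, -0.0]
wrist_force: [-0.5, 0.2, -0.2]
gripper_width: 48.6
grip_force: 0.0
```

Run:
```python
from h import *
go(527.4,81.4,192.5,-78.6)
blobs("wrist",8,60,(500,560,40,120),None,150)
```

```text
clock 19.65 tcp [518.5  83.  275.4] yaw -78.23 w 48.6 grip 0.0 F [-0.5  0.2 -0.2] | move cm [0.83 0.34 8.29] dist 8.3 az 0.4
[261, 178, 42, 64, 2495] z95 16.7 rect [527.3  81.1] [45.1 27.9] 12.3 circ [527.4  81.4] 25.2 rgb [151. 141. 111.]
```

Call:
step_arm --commands "0.8 0.3 1 0 0 0 0.52;0 0 2 0 0 0 0.52;0 0 2 0 0 0 0.52;0 0 2 0 0 0 0.52;0 0 0.9 0 0 0 0.52;0 0 0.4 0 0 0 0.52;0 0 0 0 0 0 0.52;0 0 0 0 0 0 0.52"

```text
clock: 20.5
tcp_pos: [527.2, 81.4, 192.3]
orientation: [0.995, 0.101, 0.001, 0.0]
wrist_force: [0.5, -0.5, -0.6]
gripper_width: 48.4
grip_force: 0.0
```

Call:
step_arm --commands "0 0 0 0 0 0 0;0 0 0 0 0 0 0;0 0 0 0 0 0 0;0 0 0 0 0 0 0;0 0 0 0 0 0 0" --squeeze 15

```text
clock: 21.0
tcp_pos: [526.9, 81.6, 192.1]
orientation: [0.995, 0.101, 0.0, -0.0]
wrist_force: [-0.7, 0.7, 3.5]
gripper_width: 28.1
grip_force: 15.0
```

Call:
step_arm --commands "0 0 -1 0 0 0 0;0 0 -2 0 0 0 0;0 0 -3 0 0 0 0;0 0 -3 0 0 0 0;0 0 0 0 0 -8.5 0;0 0 0 0 0 -8.5 0;0 0 0 0 0 -8.5 0;0 0 0 0 0 -8.5 0"

```text
clock: 21.8
tcp_pos: [526.6, 81.5, 282.3]
orientation: [0.921, 0.39, 0.0, 0.0]
wrist_force: [0.4, -0.1, -1.2]
gripper_width: 27.7
grip_force: 15.0
```

Call:
step_arm --commands "0 0 0 0 0 -8.5 0;0 0 0 0 0 -8.5 0;0 0 0 0 0 -8.5 0;0 0 0 0 0 -8.5 0;0 0 0 0 0 -8.5 0;0 0 0 0 0 0 0;0 0 0 0 0 0 0"

```text
clock: 22.5
tcp_pos: [526.7, 81.3, 282.0]
orientation: [0.72, 0.694, -0.0, 0.0]
wrist_force: [-1.0, -0.3, -0.9]
gripper_width: 28.1
grip_force: 15.0
```

Run:
```python
from h import *
go(575.5,361,275,-2)
```

```text
clock 22.50 tcp [526.7  81.3 282. ] yaw -2.13 w 28.1 grip 15.0 F [-1.  -0.3 -0.9] | move cm [28.14  3.83  0.7 ] dist 28.4 az -0.1
```

Call:
step_arm --commands "2 0.4 0 0 0 0 0;2.9 0.4 0 0 0 0 0;2.9 0.4 0 0 0 0 0;2.9 0.4 0 0 0 0 0;2.9 0.4 0 0 0 0 0;2.9 0.4 0 0 0 0 0;2.9 0.4 0 0 0 0 0;2.9 0.4 0 0 0 0 0"

```text
clock: 23.3
tcp_pos: [566.2, 304.7, 281.7]
orientation: [0.72, 0.694, -0.0, 0.0]
wrist_force: [0.6, 0.0, -0.8]
gripper_width: 28.0
grip_force: 15.0
```

Call:
step_arm --commands "2.9 0.4 0 0 0 0 0;2.8 0.2 0 0 0 0 0;1 0 0 0 0 0 0;0 0 2 0 0 0 0;0 0 2 0 0 0 0;0 0 2 0 0 0 0;0 0 0 0 0 0 0;0 0 0 0 0 0 0"

```text
clock: 24.1
tcp_pos: [574.7, 369.3, 221.8]
orientation: [0.719, 0.695, -0.001, 0.0]
wrist_force: [-0.4, -0.0, 0.3]
gripper_width: 27.7
grip_force: 15.0
```

Run:
```python
from h import *
go(575.5,361,200.8,-2)
pockets("w6.png",(420,640,315,430))
```

```text
clock 24.10 tcp [574.7 369.3 221.8] yaw -2.02 w 27.7 grip 15.0 F [-0.4 -0.   0.3] | move cm [-0.83  0.11  2.1 ] dist 2.3 az -0.0
[224, 214, 74, 41, 1470] [567.3 378.5] [24.1 41. ] 88.1 floor z 7.6
[62, 223, 96, 79, 3231] [480.  363.6] [49.3 49.5] 88.1 floor z 7.7
[305, 224, 26, 33, 627] [599.1 373.7] [19.5 13.5] 89.4 floor z 7.7
```

View pics/w6.png

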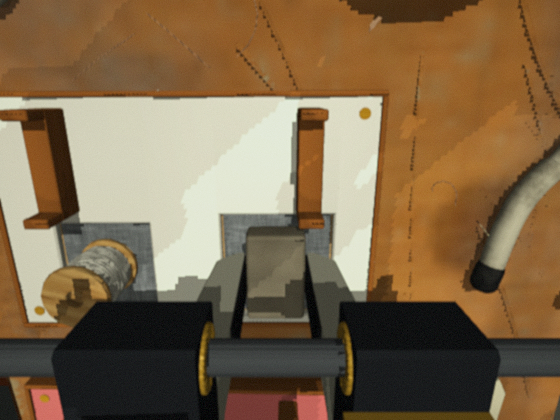

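The block is at (275,270) px over the large pocket but 8 mm too far in +y. The white spool stands in its pocket. I'll correct the offset and lower the block.

Call:
step_arm --commands "-0.4 0.1 0 0 0 0 0;-0.4 0 0 0 0 0 0;0 0 1 0 0 0 0;0 0 0.7 0 0 0 0;0 0 0.3 0 0 0 0;0 0 0 0 0 0 0;0 0 0 0 0 0 0"

```text
clock: 24.85
tcp_pos: [575.3, 362.2, 201.5]
orientation: [0.719, 0.695, -0.0, -0.0]
wrist_force: [0.7, 0.2, 0.0]
gripper_width: 28.2
grip_force: 15.0
```

Call:
step_arm --commands "0 0 0.1 0 0 0 0;0 0 0 0 0 0 0.48;0 0 0 0 0 0 0.48;0 0 0 0 0 0 0.48;0 0 -1.5 0 0 0 0.48;0 0 -2.5 0 0 0 0.48;0 0 -3 0 0 0 0.6;0 0 -3 0 0 0 0.7"

```text
clock: 25.65
tcp_pos: [575.3, 361.9, 303.0]
orientation: [0.719, 0.695, 0.0, 0.0]
wrist_force: [0.0, 0.5, 0.7]
gripper_width: 56.3
grip_force: 0.0
```

Call:
step_arm --commands "-3 -0.2 0 0 0 0 0.7;-4 -0.2 0 0 0 0 0.7;-4 -0.2 0 0 0 0 0.7;-4 -0.2 0 0 0 0 0.7;-4 -0.2 0 0 0 0 0.7;-4 -0.2 0 0 0 0 0.7;-4 -0.1 0 0 0 0 0.7;-4 -0.1 0 0 0 0 0.7"

```text
clock: 26.45
tcp_pos: [550.8, 51.0, 302.2]
orientation: [0.719, 0.695, 0.001, 0.001]
wrist_force: [0.6, 0.0, 0.1]
gripper_width: 65.3
grip_force: 0.0
```

Call:
step_arm --commands "-4 -0.2 0 0 0 0 0.7;-4 -0.2 0 0 0 0 0.7;-4 -0.2 0 0 0 0 0.7;-3.3 -0.1 0 0 0 0 0.7;-1 0 0 0 0 8 0.7;0 0 0 0 0 8 0.7;0 0 0 0 0 8 0.7;0 0 0 0 0 8 0.7"

```text
clock: 27.25
tcp_pos: [538.5, -110.4, 302.1]
orientation: [0.884, 0.467, 0.001, 0.0]
wrist_force: [0.8, 0.3, 0.2]
gripper_width: 65.1
grip_force: 0.0
```

Call:
step_arm --commands "0 0 0 0 0 8 0.7;0 0 0 0 0 8 0.7;0 0 0 0 0 8 0.7;0 0 0 0 0 8 0.7;0 0 0 0 0 8 0.7;0 0 0 0 0 8 0.7;0 0 0 0 0 7.3 0.7;0 0 0 0 0 0 0.7"

```text
clock: 28.05
tcp_pos: [538.7, -109.7, 301.7]
orientation: [1.0, 0.007, 0.001, 0.0]
wrist_force: [0.3, 0.5, 0.5]
gripper_width: 65.2
grip_force: 0.0
```

Run:
```python
from h import *
go(540.4,-110.5,300,-89.3)
im,d,c,M,P=blobs("wrist",33,70,(400,680,-160,-70),"w7.png",100)
q=P[(d>0)&(P[...,2]>42)&(P[...,2]<70)&(P[...,0]>420)&(P[...,0]<680)&(abs(P[...,1]+110)<22)]
for x0 in range(430,670,15):
    s=q[(q[:,0]>x0)&(q[:,0]<x0+15)]
    if len(s)>20: print(x0,((s[:,1].min()+s[:,1].max())/2).round(1),np.ptp(s[:,1]).round(1),np.percentile(s[:,2],95).round(1))
print(q[:,0].min(),q[:,0].max())
```

```text
clock 28.05 tcp [ 538.7 -109.7  301.7] yaw -89.19 w 65.2 grip 0.0 F [0.3 0.5 0.5] | move cm [0.17 0.08 0.17] dist 0.3 az 0.1
[253, 44, 51, 295, 10333] z95 51.5 rect [ 548.9 -111. ] [ 33.6 206.7] 89.8 circ [ 548.9 -110.8] 103.9 rgb [166. 159. 137.]
445 -110.4 22.1 49.2
460 -110.5 33.2 53.2
475 -110.8 33.5 52.9
490 -110.5 22.5 49.2
505 -110.5 22.6 49.7
520 -110.3 25.1 50.1
535 -109.9 25.7 50.5
550 -110.2 26.4 51.6
565 -110.0 23.4 51.9
580 -109.1 17.7 48.8
595 -109.4 30.0 53.1
610 -109.5 30.3 52.4
625 -109.5 17.9 48.9
640 -109.4 17.7 48.9
446.8885561887973 652.2782234753191
```

View pics/w7.png

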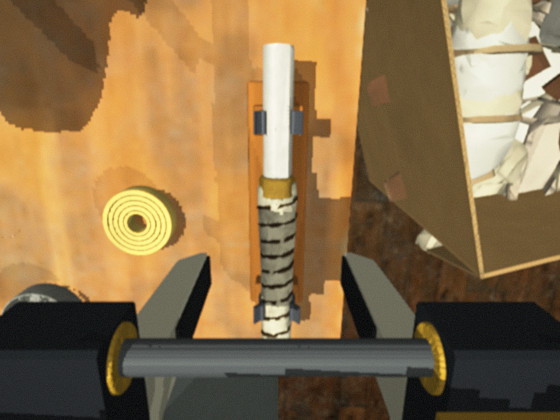

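The burnisher runs up column 278, with its axis at y≈-110 and its middle near x=546. The clips are at rows 122 and 313. Before going down I'll check how high the bin on the right is.

Run:
```python
from h import *
z=np.load("top0.npz");d,M=z["d"],z["M"];c={k:float(z[k]) for k in("fx","fy","cx","cy")}
P=cloud(d,c,M)
for y0 in range(-260,-120,20):
    print(y0,[int(q.max()) if len(q)>3 else None for x0 in range(420,680,40) for q in [P[...,2][(P[...,0]>x0)&(P[...,0]<x0+40)&(P[...,1]>y0)&(P[...,1]<y0+20)]]])
```

```text
-260 [-741, None, None, None, None, None, None]
-240 [-739, None, None, None, None, None, None]
-220 [-740, None, None, None, None, None, 496]
-200 [-741, None, None, None, None, None, 505]
-180 [8, 4, 4, 7, 4, 6, 503]
-160 [5, 6, 6, 6, 5, 7, 503]
-140 [46, 55, 50, 49, 57, 42, 3]
```

Run:
```python
from h import *
z=np.load("top0.npz");d,M=z["d"],z["M"];c={k:float(z[k]) for k in("fx","fy","cx","cy")}
P=cloud(d,c,M)
for u,v in((425,180),(438,150),(450,260),(440,200),(470,200),(445,110),(500,60)): print("top",u,v,P[v,u].round())
im,d,c,M=cam("wrist");P=cloud(d,c,M)
for u,v in((370,30),(370,150),(420,100),(440,60),(450,200),(475,265),(500,100)): print("w",u,v,P[v,u].round())
```

```text
top 425 180 [ 721. -283. -327.]
top 438 150 [ 761. -268. -145.]
top 450 260 [ 477. -359. -309.]
top 440 200 [ 642. -307. -245.]
top 470 200 [ 649. -393. -242.]
top 445 110 [ 753. -194.  159.]
top 500 60 [ 699. -176.  500.]
w 370 30 [ 741. -274. -439.]
w 370 150 [ 501. -347. -642.]
w 420 100 [ 623. -311. -256.]
w 440 60 [ 667. -297. -174.]
w 450 200 [ 491. -351. -207.]
w 475 265 [ 415. -375. -160.]
w 500 100 [ 625. -417. -246.]
```

Call:
step_arm --commands "0.1 0 2 0 0 0 0.7;0 0 2 0 0 0 0.7;0 0 2 0 0 0 0.7;0 0 2 0 0 0 0.7;0 0 1 0 0 0 0.7;0 0 0.4 0 0 0 0.7;0 0 0 0 0 0 0.7;0 0 0 0 0 0 0.7"

```text
clock: 28.95
tcp_pos: [539.7, -110.2, 207.6]
orientation: [1.0, 0.007, 0.001, 0.0]
wrist_force: [0.2, 0.2, 0.1]
gripper_width: 65.0
grip_force: 0.0
```

Run:
```python
from h import *
go(539.5,-110.2,207,-89.6)
```

```text
clock 28.95 tcp [ 539.7 -110.2  207.6] yaw -89.21 w 65.0 grip 0.0 F [0.2 0.2 0.1] | move cm [-0.02 -0.    0.06] dist 0.1 az 0.4
```

Call:
step_arm --commands "0 0 0 0 0 0.4 0;0 0 0 0 0 0 0;0 0 0 0 0 0 0;0 0 0 0 0 0 0;0 0 0 0 0 0 0;0 0 0 0 0 0 0" --squeeze 50

```text
clock: 29.55
tcp_pos: [539.4, -110.2, 206.9]
orientation: [1.0, 0.003, 0.0, 0.0]
wrist_force: [1.0, -0.4, 0.1]
gripper_width: 26.0
grip_force: 50.0
```

Call:
step_arm --commands "0 0 -0.3 0 0 0 0;0 0 -0.3 0 0 0 0;0 0 -0.4 0 0 0 0;0 0 -0.4 0 0 0 0;0 0 -0.5 0 0 0 0;0 0 -0.5 0 0 0 0;0 0 -0.6 0 0 0 0;0 0 0 0 0 0 0"

```text
clock: 30.35
tcp_pos: [539.8, -110.0, 238.1]
orientation: [1.0, 0.003, 0.001, 0.0]
wrist_force: [-0.9, -0.0, -3.3]
gripper_width: 25.5
grip_force: 50.0
```

Call:
step_arm --commands "0 0 -1.5 0 0 0 0;0 0 -2 0 0 0 0;0 0 -2 0 0 0 0;0 0 -1 0 0 0 0;0 0 0 0 0 0 0;0 0 0 0 0 0 0"

```text
clock: 30.95
tcp_pos: [539.1, -109.7, 301.5]
orientation: [1.0, 0.003, -0.0, -0.0]
wrist_force: [0.5, 0.1, -2.7]
gripper_width: 25.6
grip_force: 50.0
```

```bash
cat > bn.py <<'E'
from h import *
def bn(cx,cy,lo,tag=None):
    im,d,c,M=cam("wrist"); P=cloud(d,c,M)
    if tag: save(tag,im)
    q=P[(d>0)&(P[...,2]>lo)&(P[...,2]<lo+45)&(abs(P[...,0]-cx)<135)&(abs(P[...,1]-cy)<18)]
    for x0 in range(int(cx)-120,int(cx)+130,20):
        s=q[(q[:,0]>x0)&(q[:,0]<x0+20)]
        if len(s)>20: print(x0,((s[:,1].min()+s[:,1].max())/2).round(1),np.ptp(s[:,1]).round(1),np.percentile(s[:,2],95).round(1))
    print("x ends",q[:,0].min(),q[:,0].max())
E
python3 - <<'E'
from bn import *
go(529.6,422,310,-91.7)
bn(545,-110,95,"w8.png")
E
```

```text
clock 30.95 tcp [ 539.1 -109.7  301.5] yaw -89.61 w 25.6 grip 50.0 F [ 0.5  0.1 -2.7] | move cm [ -0.6  -53.17  -0.82] dist 53.2 az 2.1
465 -109.8 24.5 139.8
485 -109.7 23.1 139.9
505 -109.2 24.7 139.8
525 -109.0 26.0 139.9
545 -110.0 36.0 139.7
565 -108.7 24.9 139.8
585 -108.3 19.2 139.8
605 -108.0 19.4 139.9
625 -107.8 19.4 139.9
645 -107.6 19.3 139.9
x ends 460.7999791153943 651.8418408001118
```

View pics/w8.png

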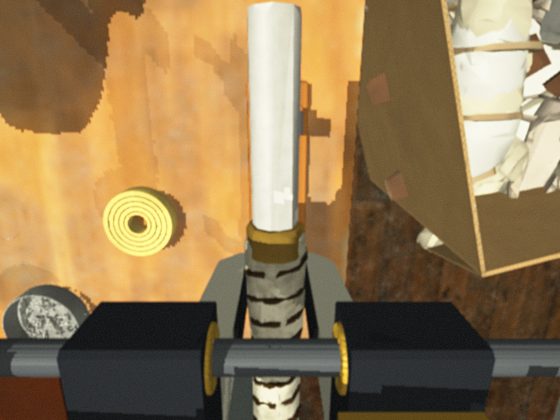

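The burnisher came straight up out of the clips and is held level at (275,200) px, with its middle about 6 mm ahead of the TCP. I'll carry it to the white tray.

Call:
step_arm --commands "0 -1 0 0 0 0 0;0 -2 0 0 0 0 0;-0.1 -3 0 0 0 0 0;-0.1 -3 0 0 0 0 0;-0.1 -3 0 0 0 0 0;-0.1 -3 0 0 0 0 0;-0.1 -3 0 0 0 0 0;-0.1 -3 0 0 0 0 0"

```text
clock: 31.8
tcp_pos: [531.4, 102.2, 300.9]
orientation: [1.0, 0.004, -0.001, -0.0]
wrist_force: [0.3, 0.3, -2.8]
gripper_width: 25.4
grip_force: 50.0
```

Call:
step_arm --commands "-0.1 -3 0 0 0 0 0;-0.1 -3 0 0 0 0 0;-0.1 -3 0 0 0 0 0;-0.1 -3 0 0 0 0 0;-0.1 -3 0 0 0 0 0;-0.1 -3 0 0 0 0 0;-0.1 -3 0 0 0 0 0;0 -3 0 0 0 0 0"

```text
clock: 32.6
tcp_pos: [522.3, 342.1, 300.5]
orientation: [1.0, 0.004, -0.001, 0.0]
wrist_force: [0.0, -0.6, -2.4]
gripper_width: 25.7
grip_force: 50.0
```

Call:
step_arm --commands "0 -3 0 0 0 0 0;0 -3 0 0 0 0 0;0 -1.2 0 0 0 0 0;0 -0.8 0 0 0 2 0;0 0 0 0 0 0 0;0 0 0 0 0 0 0;0 0 0 0 0 0 0"

```text
clock: 33.3
tcp_pos: [523.2, 418.5, 301.7]
orientation: [1.0, -0.015, -0.0, 0.001]
wrist_force: [0.1, -0.6, -3.2]
gripper_width: 25.5
grip_force: 50.0
```

Run:
```python
from bn import *
go(524,422.2,260,-91.6)
bn(530,422,110)
```

```text
clock 33.30 tcp [523.2 418.5 301.7] yaw -91.73 w 25.5 grip 50.0 F [ 0.1 -0.6 -3.2] | move cm [ 0.07 -0.38  4.16] dist 4.2 az -0.1
450 420.5 24.4 140.7
470 420.2 23.1 141.7
490 419.2 25.0 143.5
510 418.9 26.4 146.3
530 422.0 36.0 150.1
550 418.2 24.8 147.4
570 417.5 19.4 145.8
590 417.0 19.5 146.6
610 416.5 19.4 147.4
630 416.1 18.7 147.8
x ends 444.01201311912234 636.4134806547291
```

Call:
step_arm --commands "0.5 -0.4 0 0 -1.8 0 0;0.5 0 0 0 -1.9 0 0;0.2 0 2 0 0 0 0;0.1 0 2 0 0 0 0;0.1 0 2 0 0 0 0;0 0 0 0 0 0 0;0 0 0 0 0 0 0"

```text
clock: 34.05
tcp_pos: [533.5, 423.1, 241.8]
orientation: [0.999, -0.015, -0.032, -0.0]
wrist_force: [0.8, 0.7, -1.9]
gripper_width: 25.6
grip_force: 50.0
```

Run:
```python
from bn import *
go(534.8,422.2,208.5,-91.6)
bn(530,422,60,"w9.png")
```

```text
clock 34.05 tcp [533.5 423.1 241.8] yaw -91.67 w 25.6 grip 50.0 F [ 0.8  0.7 -1.9] | move cm [0.34 0.09 3.31] dist 3.3 az -0.1
450 425.5 24.5 85.0
470 425.2 23.0 85.1
490 424.2 25.0 85.2
510 423.2 27.7 96.1
530 422.0 36.0 100.8
550 423.3 24.8 85.9
570 422.6 19.4 82.5
590 422.2 19.5 82.1
610 421.7 19.5 81.6
630 421.3 18.7 81.3
x ends 443.79609726535296 636.0898147091924
```

View pics/w9.png

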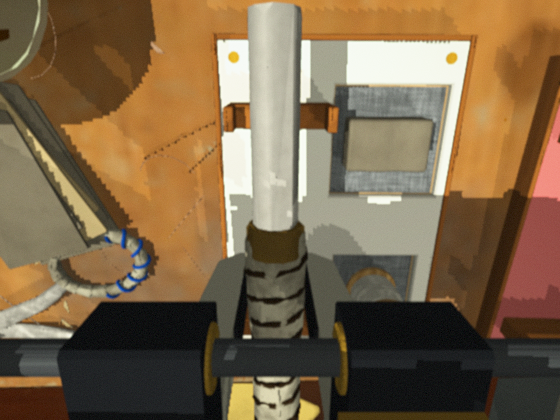

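The burnisher is centred over both rests and pitched 1.3° steel-end down, which matches the two diameters. The block lies flat in its pocket at (388,145) px. About 32 mm to go down.

Call:
step_arm --commands "0.1 0.13 1 0 0 0 0;0.1 0 1 0 0 0 0;0 0 0.6 0 0 0 0;0 0 0.3 0 0 0 0;0 0 0.1 0 0 0 0;0 0 0 0 0 0 0;0 0 0 0 0 0 0"

```text
clock: 34.8
tcp_pos: [533.4, 422.4, 211.7]
orientation: [0.999, -0.014, -0.032, -0.001]
wrist_force: [-0.3, 0.2, -1.8]
gripper_width: 25.9
grip_force: 50.0
```

Run:
```python
from bn import *
go(534.8,422.2,208.5,-91.6)
bn(530,422,32)
```

```text
clock 34.80 tcp [533.4 422.4 211.7] yaw -91.62 w 25.9 grip 50.0 F [-0.3  0.2 -1.8] | move cm [0.17 0.01 0.31] dist 0.4 az -0.0
450 424.8 24.5 54.8
470 424.5 23.1 55.2
490 423.6 25.0 54.9
510 422.5 27.9 67.5
530 422.0 36.0 73.3
550 422.6 24.7 55.9
570 422.0 19.4 52.4
590 421.6 19.5 52.1
610 421.1 19.4 51.7
630 420.7 18.8 51.4
x ends 444.49298109241613 635.9277571903315
```

Call:
step_arm --commands "0 0 0.1 0 0 0 0;0 0 0.1 0 0 0 0;0 0 0 0 0 0 0;0 0 0 0 0 0 0"

```text
clock: 35.25
tcp_pos: [533.0, 422.3, 209.3]
orientation: [0.999, -0.014, -0.032, -0.0]
wrist_force: [0.2, 0.5, -2.8]
gripper_width: 25.7
grip_force: 50.0
```

Call:
step_arm --commands "0 0 0.07 0 0 0 0;0 0 0 0 0 0 0;0 0 0 0 0 0 0.32;0 0 0 0 0 0 0.4;0 0 0 0 0 0 0.6;0 0 0 0 0 0 0.6;0 0 -1 0 0 0 0.6;0 0 -2 0 0 0 0.6" --squeeze 10

```text
clock: 36.05
tcp_pos: [534.4, 422.3, 237.9]
orientation: [0.999, -0.014, -0.034, 0.0]
wrist_force: [-0.1, -0.1, 0.9]
gripper_width: 55.5
grip_force: 0.0
```

Call:
step_arm --commands "0 0 -3 0 0 0 0.7;0 0 -3 0 0 0 0.7;0 0 -3 0 3.7 0 0.7;-3 0 -2 0 0 0 0.7;-3 2 -2 0 0 0 0.7;-3 2 0 0 0 0 0.7;0 0 0 0 0 0 0.7;0 0 0 0 0 0 0.7"

```text
clock: 36.85
tcp_pos: [449.3, 384.6, 369.5]
orientation: [1.0, -0.014, 0.0, -0.001]
wrist_force: [-0.2, 0.9, 0.2]
gripper_width: 65.0
grip_force: 0.0
```

Run:
```python
from bn import *
go(534.8,422.2,208.5,-91.6)
bn(530,422,35,"w10.png")
blobs("wrist",15,50,(400,640,60,395),None,200)
im,d,c,M=cam("scene");save("s2.png",cv2.resize(im[140:300,180:400],None,fx=3.5,fy=3.5,interpolation=2))
im,d,c,M=cam("top");a=cv2.resize(im[145:270,145:415],None,fx=2.9,fy=2.9,interpolation=2)
save("t2.png",a)
```

```text
clock 36.85 tcp [449.3 384.6 369.5] yaw -91.63 w 65.0 grip 0.0 F [-0.2  0.9  0.2] | move cm [ 8.43 -3.97 16.12] dist 18.6 az -0.0
410 425.3 21.9 50.3
430 425.3 23.6 51.6
450 424.6 24.2 50.9
470 424.3 24.1 51.0
490 423.6 25.0 51.3
510 423.0 27.4 51.7
530 422.6 27.1 52.7
550 422.2 23.4 52.3
570 421.7 19.0 49.2
590 421.3 19.0 48.9
x ends 421.80613886466847 603.2925749556794
[415, 23, 84, 24, 1550] z95 41.3 rect [577.5 239.8] [55.2 12.5] 86.4 circ [576.8 240. ] 27.7 rgb [162. 100.  43.]
[274, 24, 54, 39, 2012] z95 24.8 rect [575.7 362.5] [43.8 28.1] 88.0 circ [575.5 362.7] 25.1 rgb [162. 151. 120.]
[489, 32, 56, 56, 2415] z95 22.7 rect [558.4 181.5] [43.2 43.7] 48.5 circ [558.2 180.9] 22.4 rgb [217. 167.  26.]
[283, 144, 39, 41, 1241] z95 48.2 rect [479.1 363.5] [31.7 31.9] 88.7 circ [478.7 363.4] 16.5 rgb [227. 189. 108.]
[475, 158, 57, 41, 1744] z95 47.9 rect [462.1 187.9] [32.3 32.7] 24.4 circ [462.2 187.3] 17.0 rgb [188. 148.  86.]
[395, 180, 73, 22, 1133] z95 41.3 rect [449.9 247.9] [54.7 12.5] 86.2 circ [450.4 247.8] 27.5 rgb [135.  82.  37.]
```

View pics/s2.png

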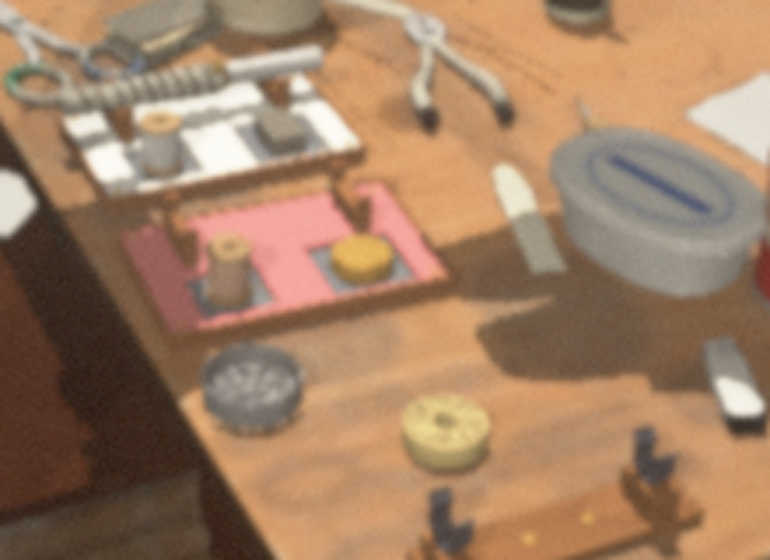

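All five pieces are in place: spool tops at z=48, wax top at 22.7, block top at 24.8, and the burnisher on both rests. The tin and tape haven't moved, and the robot is clear.

```bash
python3 -c "
from cell import env
print(env.sign_off())"
```

```text
the job is handed in; nothing more can be done
None
```

Both finishing kits are made up and the job was handed in at about 37 s on the robot's clock; I left the tack tin and rolled tape where they were, and the sign-off gave no verdict.

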